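Put the block plane away and seat the tool-chest drawer

ROBOT

A 6-joint arm with a two-finger parallel gripper is mounted at the origin on the work surface. World frame = base frame: x ahead of the robot, y to its left, z up, the work surface at z = 0. Lengths are in m, angles in rad, forces in N, time in s.
With the tool pointing down it reaches from about 0.3 to 0.775 m from the base axis. Payload 14.6 kg.
Tool frame: the origin (TCP) lies at the very end of the fingers, on their centre line; the grasp point (between the pads) lies 19 mm behind it; z points along the fingers, y is the line along which they close (so a half turn about z gives the same grasp; the last joint's range is limited). The gripper opens to 94 mm and grips with 3 to 60 N. Pads are 16 mm wide; open, the fingers measure 119 mm over their backs; the gripper's body (75 mm by 177 mm) begins 78 mm behind the grasp point.
Start: joints at [-1.23, 0.3, 1.521, -0, 1.321, -0.067], TCP at [0.218, -0.505, 0.205] pointing down, gripper open.
Joint ranges: [-3.03, 3.03], [-0.79, 2.21], [0.23, 2.52], [-1.04, 4.18], [0, 3.07], [-2.55, 2.55]. Speed limits (rad/s): [2.22, 2.22, 2.57, 3.14, 3.14, 3.14].

INTERFACE

Orientations are given as a unit quaternion [x, y, z, w].
In Python, from workcell import read_state, grab_frame, sign_off gives the robot as it stands. The module is installed in compiled form; this text tells all that it offers.
- The arm moves only by the tool send_rows, never from a script. Its argument "moves" is a list of rows, each a list of 3 entries, a list of its own where there are three numbers: the turn, a rotation vector about the tool's x, y, z in rad, then the shift along the tool's x, y, z in mm, then the finger opening in mm, from 0 to 94. A call has 1 to 5 rows; each row is the pose to reach, as a shift and turn from the pose commanded when the call began, along the tool's axes at that moment; what a row does not reach only later rows make up. A row lasts 1/8 s, in which the tool goes at most 62.5 mm and 10.7 degrees, less where a joint would pass 70% of its speed; a pose out of reach is approached as far as the arm can. A call with a gripper value outside its range is refused whole. The fingers move at their own pace and stop on an object; "squeeze" is the grip in N (left out, the last holds). Time passes only in rows, so rows that repeat a pose let the fingers close. It gives the time, the measured TCP pose, the force, the opening and the grip force at its end, in the units of the state.
- read_state(): the state, without advancing time (a new reading comes with each control period).
- grab_frame(name): name is "scene" or "top" or "wrist"; returns a dict with "image" (384x512x3 uint8, blue, green, red), "fx", "fy", "cx", "cy" (pixels), "R" (3x3) and "t" (3): a world point X has camera coordinates R X + t; the wrist camera has in their place "T_tool_cam" (4x4, takes a point from camera to tool coordinates, whose origin is the TCP and whose axes are the flange's). Camera axes: x right, y down, z forward; pixel columns grow to the right and rows downward; lengths in m; the calibration is good to about 2 mm. A picture is of the moment at which its call begins: read the wrist's pose just before it. There is no depth.
- sign_off(): hands the job in; it is judged then, once.
The state is a dict: "time_s": time; "joint_positions": joint angles; "joint_vel": joint speeds; "joint_torque": joint torques, N m; "position": TCP position; "eef_rot": TCP orientation; "contact_force": force on the tool from outside, world axes, zero at the start; "wrist_torque": the same for the moment, N m; "opening": opening from 0.0 (shut) to 1.0 (fully open); "gripper_force": force on a finger pad.
Only numpy, scipy, OpenCV 4.12 (cv2) and the standard library are available. Lean on these libraries where they do the work, as an engineer would, in place of code of your own. Each camera call takes 0.05 s, during which the arm holds its last target. There are 200 camera calls.

TASK

Put the block plane back, sole down, lengthwise on its cork pad in the open top drawer of the tool chest: set it down, don't drop it, and let go. Then ease the drawer shut with a light hand, without slamming or forcing it, until its catch clicks in and the front sits fully home. Leave the sharpening stone in the drawer and everything else on the bench where it is.

Things in the scene. Friction and masses are not known exactly. Their poses are not given: they have to be found in the camera images.
- drawer_slide (a joint): Opening of the top drawer, m: 0 shut on a felt bumper (gives 1 mm per 8 N), starts at 0.158 to 0.182, at most 0.19. It slides along the chest's x (+x shuts) with under 1 N of friction. At 0.010 a spring ball catch begins to resist with up to about 9 N; past 0.0045 that is gone, and from about 0.0025 the catch snaps the drawer home to 0 by itself. Left short of that, it stays ajar.
- drawer_front (a point): Middle of the top drawer's outer front face, 55 mm above the face's lower and 22 mm below its upper edge, 145 mm above the bench. Moves with the drawer; x points into the chest, y left, z up. Flat dark wooden panel 416 mm wide, 77 mm high, 16 mm thick; two brass knobs, 22 mm across, 25 mm proud, sit 130 mm either side of the middle and 19 mm lower; a flat label frame lies between them.
- chest_front (a point): Point on the chest where drawer_front lies when the drawer is home; same axes. Behind the drawer's front lie two compartments parted by a 6 mm divider, each 132 mm deep (x) and 182 mm wide (y), their middles 82 mm behind drawer_front and 94 mm left or right of it; floor 44 mm below it (100 mm above the bench), walls 52 mm high.
- chest: Pine tool chest fixed on the bench, 290 mm deep (x), 420 mm wide (y), 180 mm high, two full-width drawers with dark fronts, one above the other; the lower stays shut. Origin at the centre of its underside; front faces its own -x. A low open till, 32 mm high, sits on the rear half of its top. Under the top board the opening is 66 mm high above the top drawer's floor.
- drawer: The chest's top drawer, standing open. Origin on its outer front face at the middle of the lower edge, 89.5 mm above the bench; axes as drawer_front. When home its front stands 20 mm proud of the chest's top board and sides.
- plane: Steel block plane lying sole down on the bench: 140 mm long (x, brass knob at the toe, +x), 48 mm wide (y) between flat upright cheeks up to 28 mm high, 46 mm high at most (the dark rounded lever cap), 0.45 to 0.8 kg. Origin at the centre of the sole. Best gripped across the 48 mm width at the middle of its length.
- pad: Loose brown cork pad, the plane's resting place, lying on the floor of one of the drawer's two front compartments (left or right varies): 75 mm (x, front to back) by 150 mm (y, across the drawer), 5 mm thick. Origin at the centre of its underside.
- stone: Two-colour sharpening stone lying loose in the drawer's other front compartment: 50 mm (x) by 150 mm (y, across the drawer) by 24 mm high. Origin at the centre of its underside. Stays there.
- mallet: Joiner's wooden mallet lying on the bench, head 100 x 85 x 58 mm, handle 210 mm along +y. Origin under the head. Bystander.
- square: Try square lying on the bench, dark stock 100 mm, steel blade 130 mm along +x. Origin under the stock. Bystander.
- glue: Yellow glue bottle, 64 mm in diameter, 175 mm high. Origin at the centre of its foot. Bystander.
- tape: Yellow tape measure standing on the bench, 72 x 34 x 66 mm. Origin at the centre of its underside. Bystander.
- screw_jar: Amber screw jar standing on the bench, 60 mm in diameter, 75 mm high. Origin at the centre of its foot. Bystander.
- offcut: Dark wooden offcut lying on the bench, 160 x 55 x 28 mm. Origin at the centre of its underside. Bystander.
Things that resemble listed ones, but are neither listed nor needed, are in the scene too. Of the things that look like the plane, take the one that is farthest from the robot's base at the start.

How it is judged:
On the way, in this order (a step that is already met when the one before it is completed fails the run):
1. the plane lies sole down on the cork pad in the drawer, let go and still, with the drawer open (horizontal distance between plane and pad below 0.025 m and z of plane in the frame of pad between 0.002 and 0.009 m and angle between plane's own z axis and vertical below 0.12 rad and angle between the x axis of plane and the y axis of pad, either way round below 0.25 rad and z of pad in the frame of drawer_front below -0.038 m and x of pad in the frame of drawer_front between 0.05 and 0.107 m and contact force between each of the arm, the fingers and plane below 0.5 N and value of joint drawer_slide above 0.05 m and linear speed of plane below 0.05 m/s), for 0.2 s.
2. the drawer is fully home behind its catch (value of joint drawer_slide below 0.002 m), for 0.3 s.
At the end, for the whole second after the job is handed in: The top drawer is seated within 2 mm of fully shut; the plane lies still, sole down, on the cork pad inside it, its middle within 25 mm of the pad's middle and along the pad within 14 degrees; pad and stone lie flat on the floor of the drawer's front compartments (value of joint drawer_slide below 0.002 m and horizontal distance between plane and pad below 0.025 m and z of plane in the frame of pad between 0.002 and 0.009 m and angle between plane's own z axis and vertical below 0.12 rad and angle between the x axis of plane and the y axis of pad, either way round below 0.25 rad and z of each of pad, stone in the frame of drawer_front below -0.038 m and x of pad in the frame of drawer_front between 0.05 and 0.107 m and x of stone in the frame of drawer_front between 0.035 and 0.122 m and linear speed of plane below 0.02 m/s); the robot touches nothing.
It fails at once if the robot bears on the chest or its drawer with more than 40 N (forcing it) (contact force between any of the fingers, the arm and chest above 40 N or contact force between any of the fingers, the arm and drawer above 40 N).
It fails at once if the drawer is slammed: shut faster than 0.35 m/s (velocity of joint drawer_slide below -0.35 m/s).
It fails at once if the plane is dropped (falls free by more than about 1 cm) (contact force between each of the arm, the fingers and plane below 0.5 N and linear speed of plane above 0.45 m/s).
It fails at once if the sharpening stone is lifted from the drawer's floor or tipped (z of stone in the frame of drawer_front above -0.03 m or angle between stone's own z axis and vertical above 0.3 rad).
It fails at once if a bystander on the bench or chest is moved by more than 3 cm (distance of any of mallet, square, glue, tape, screw_jar, offcut from where it was at the start of the episode above 0.03 m).
It also fails if it takes over 59 s, if anything falls off the work surface, if the arm or the gripper's body presses on something with over 40 N, if the wrist force passes 120 N, or if a joint passes its speed limit or range.

## Working session

There is one attempt and no reset: what is moved stays moved. The work goes in short steps, Python scripts to look and compute and a tool call to move; the robot and the scene stay as the last step left them, time stands still between calls to the robot, and variables do not carry over. Pictures are saved under pics/ and viewed, at most 10 in all, crops included, and the job is handed in when it is done.

Besides the shell and the picture viewer there is one more tool, called after "Emit:" as name([rows], argument=value, ...), one row to a line, values as JSON. send_rows: Moves the arm, as the interface text tells. Its arguments: {"type":"object","properties":{"moves":{"type":"array"},"squeeze":{"type":"number"}},"required":["moves"]}

```bash
mkdir -p pics; cat > h.py <<'E'
import numpy as np, cv2
from scipy.spatial.transform import Rotation as Ro
from workcell import read_state, grab_frame, sign_off
def ray(f,u,v,z):
    R=np.array(f["R"]);t=np.array(f["t"]);c=-R.T@t
    d=R.T@np.array([(u-f["cx"])/f["fx"],(v-f["cy"])/f["fy"],1]);return c+d*(z-c[2])/d[2]
def proj(f,X):
    p=np.array(f["R"])@np.array(X)+np.array(f["t"]);return [f["fx"]*p[0]/p[2]+f["cx"],f["fy"]*p[1]/p[2]+f["cy"]]
def wrist():
    s=read_state();f=grab_frame("wrist");T=np.eye(4);T[:3,:3]=Ro.from_quat(s["eef_rot"]).as_matrix();T[:3,3]=s["position"]
    W=np.linalg.inv(T@np.array(f["T_tool_cam"]));f["R"]=W[:3,:3];f["t"]=W[:3,3];return f
def totool(d):
    return Ro.from_quat(read_state()["eef_rot"]).as_matrix().T@np.array(d)*1000
E
python3 - <<'E'
from h import *
s=read_state();print(s)
import pickle
for n in("top","scene"):
    f=grab_frame(n);pickle.dump(f,open(n+".pkl","wb"));cv2.imwrite(f"pics/{n}0.png",cv2.resize(f["image"],(800,600),interpolation=cv2.INTER_CUBIC))
    print(n,-np.array(f["R"]).T@f["t"],f["fx"])
E
```

```text
{'time_s': 0.0, 'joint_positions': array([-1.22958564e+00,  3.00471774e-01,  1.52156222e+00,  3.42345057e-05,
        1.32068877e+00, -6.65949575e-02]), 'joint_vel': array([-0.0010127 ,  0.00215624, -0.00070054, -0.00112223,  0.00050311,
        0.00072158]), 'joint_torque': array([-9.79356191e-04, -5.31814027e+01, -3.52740026e+01,  7.07681291e-02,
        2.44451640e-02, -1.17370096e-04]), 'position': array([ 0.21805146, -0.50465517,  0.20489394]), 'eef_rot': array([ 9.79284448e-01,  2.02488645e-01, -6.09168625e-05, -5.62007397e-04]), 'contact_force': array([-0.06333499,  1.15874034,  0.49313879]), 'wrist_torque': array([-0.00952768, -0.00350241,  0.02578291]), 'gripper_force': 0.0, 'opening': 1.0002770610181104}
top [0.30847285 0.008415   1.39919606] 347.33454520789667
scene [1.81653685 0.51389172 1.18618148] 439.26788579049094
```

View pics/top0.png

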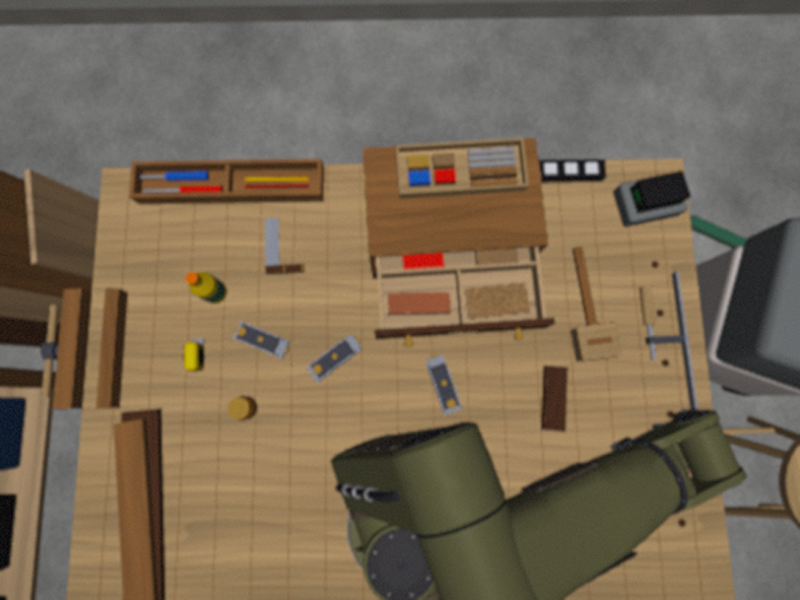

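View pics/scene0.png

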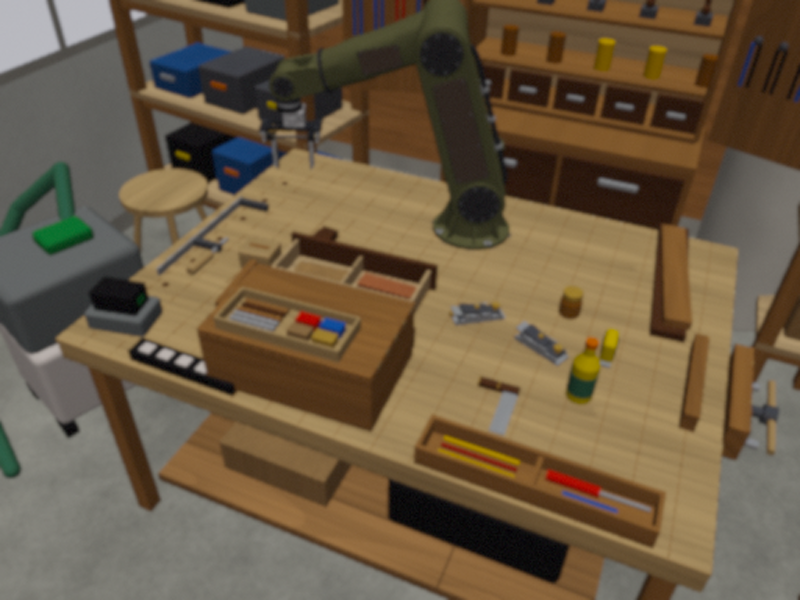

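The top view (800x600) shows three plane lookalikes: A (261,339), B (333,358) and C (443,384). The base sits near (400,560), so A looks farthest. The cork pad is in the right compartment at (497,301) and the stone in the left at (418,302). Next I measure all of these and enlarge A.

```bash
python3 - <<'E'
from h import *
import pickle
f=pickle.load(open("top.pkl","rb"));im=f["image"];hsv=cv2.cvtColor(im,cv2.COLOR_BGR2HSV)
k=0.64
for n,(u,v) in dict(A=(261,339),B=(333,358),C=(443,384)).items():
    u,v=u*k,v*k;p=ray(f,u,v,.03)
    # bluish-grey / dark, not wood: low saturation
    m=np.zeros(im.shape[:2],np.uint8);r=26
    y0,x0=int(v-r),int(u-r);m[y0:y0+2*r,x0:x0+2*r]=((hsv[y0:y0+2*r,x0:x0+2*r,1]<70)*255)
    m=cv2.morphologyEx(m,cv2.MORPH_CLOSE,np.ones((5,5),np.uint8))
    c=max(cv2.findContours(m,0,1)[0],key=cv2.contourArea);b=cv2.minAreaRect(c)
    q=cv2.boxPoints(b);w=np.array([ray(f,*x,.025)[:2] for x in q]);
    e=w[1]-w[0],w[2]-w[1];e=max(e,key=np.linalg.norm)
    print(n,p[:2],np.hypot(*p[:2]),"rect",w.mean(0),"yaw",np.degrees(np.arctan2(e[1],e[0]))%180,[np.linalg.norm(w[1]-w[0]),np.linalg.norm(w[2]-w[1])])
for n,u,v,z in [("knobL",408,341,.126),("knobR",518,335,.126),("frontTopL",375,332,.167),("frontTopR",553,321,.167),("padFL",468,319,.105),("padFR",527,315,.105),("padBL",466,288,.105),("padBR",526,284,.105),("stone",418,302,.124),("chFL",370,254,.18),("chFR",546,245,.18),("chBL",363,148,.18),("chBR",536,139,.18),("jar",241,407,.075),("glue",195,280,.175)]:
    print(n,ray(f,u*k,v*k,z)[:2].round(3))
a=im[130:275,140:370]
a=cv2.resize(a,None,fx=3.45,fy=3.45,interpolation=cv2.INTER_CUBIC);print(a.shape);cv2.imwrite("pics/crop.png",a)
E
```

```text
A [0.46294911 0.34152389] 0.5752916161425435 rect [0.46328297 0.34398954] yaw 67.00937504083329 [np.float64(0.05283792183619825), np.float64(0.142338137380427)]
B [0.41196966 0.15921847] 0.4416667507717449 rect [0.4149225  0.15885854] yaw 126.39686696996839 [np.float64(0.14489860560137782), np.float64(0.054408599777644256)]
C [ 0.34269766 -0.11543541] 0.36161723003684904 rect [ 0.34334379 -0.11640901] yaw 17.794883152298553 [np.float64(0.053511049689233856), np.float64(0.14628296902335655)]
knobL [ 0.442 -0.028]
knobR [ 0.452 -0.287]
frontTopL [0.459 0.048]
frontTopR [ 0.478 -0.36 ]
padFL [ 0.495 -0.174]
padFR [ 0.502 -0.317]
padBL [ 0.571 -0.172]
padBR [ 0.578 -0.319]
stone [ 0.535 -0.054]
chFL [0.64  0.058]
chFR [ 0.655 -0.352]
chBL [0.903 0.072]
chBR [ 0.92  -0.345]
jar [0.295 0.374]
glue [0.586 0.462]
(500, 794, 3)
```

View pics/crop.png

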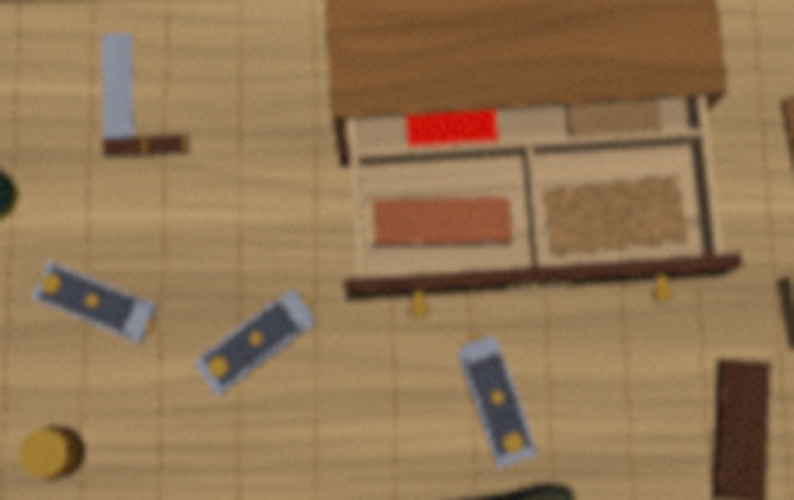

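A is at (0.463, 0.344), 0.575 m from the base. B is at 0.44 m and C at 0.36 m, so A is the plane meant. The crop shows A at about (95,300), with its brass knob at the far-left end at (50,283), so its yaw is about 67°. The crop also confirms the cork on the right at (612,215) and the stone on the left at (440,220).

Emit:
send_rows([
  [[0,0,-0.18],[60,-20,-20],94],
  [[0,0,-0.3],[100,-70,-40],94],
  [[0,0,-0.45],[140,-120,-45],94],
  [[0,0,-0.6],[180,-165,-45],94],
  [[0,0,-0.757],[225,-210,-45],94],
])

```text
time_s: 0.72
position: [0.3385, -0.2286, 0.2505]
eef_rot: [0.834, 0.552, 0.0, 0.0]
contact_force: [1.6, -0.1, 0.2]
opening: 1.0
gripper_force: 0.0
```

```bash
python3 - <<'E'
from h import *
s=read_state();print(s["position"],s["time_s"],s["joint_positions"]);print(totool(np.array([.463,.344,.25])-s["position"]))
R=Ro.from_quat(s["eef_rot"]).as_matrix();print(R.round(3))
E
```

```text
[ 0.33846596 -0.22861369  0.25049001] 0.725 [-6.83807518e-01 -5.97986015e-02  1.81790550e+00  3.91536295e-05
  1.38314848e+00 -2.82274942e-01]
[ 5.75740576e+02 -1.09169676e+02  4.20655905e-01]
[[ 0.391  0.92   0.   ]
 [ 0.92  -0.391 -0.   ]
 [-0.     0.    -1.   ]]
```

Emit:
send_rows([
  [[0,0,0],[60,-11,0],94],
  [[0,0,0],[120,-22,0],94],
  [[0,0,0],[180,-33,0],94],
  [[0,0,0],[240,-44,0],94],
  [[0,0,0],[300,-55,0],94],
])

```text
time_s: 1.35
position: [0.4063, 0.0689, 0.2505]
eef_rot: [0.835, 0.55, 0.0, 0.0]
contact_force: [0.2, -0.8, 0.2]
opening: 0.999
gripper_force: 0.0
```

Emit:
send_rows([
  [[0,0,0],[60,-11,0],94],
  [[0,0,0],[120,-22,0],94],
  [[0,0,0],[180,-33,20],94],
  [[0,0,0],[200,-50,40],94],
  [[0,0,0],[200,-54,50],94],
])

```text
time_s: 1.98
position: [0.4348, 0.2728, 0.1988]
eef_rot: [0.835, 0.551, -0.001, -0.0]
contact_force: [0.3, -0.1, 0.4]
opening: 1.0
gripper_force: 0.0
```

```bash
python3 - <<'E'
from h import *
f=wrist();print(read_state()["position"]);cv2.imwrite("pics/w1.png",f["image"]);print(proj(f,[.463,.344,.03]))
import pickle;pickle.dump(f,open("w1.pkl","wb"))
E
```

```text
[0.43450676 0.27182666 0.19829572]
[np.float64(255.72354649684735), np.float64(103.90788683128582)]
```

View pics/w1.png

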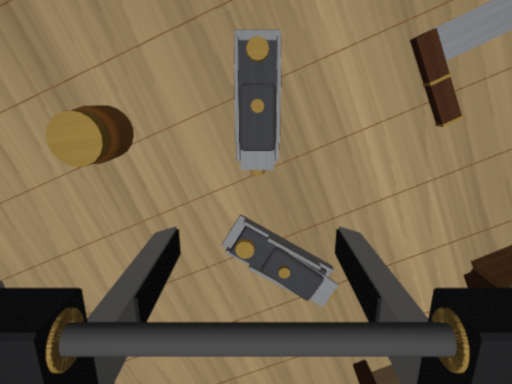

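The wrist picture shows the plane along the image vertical, spanning u 236–281 and v 30–170, with its toe knob at (258,48). The other lookalike is below it, centred near (280,262).

```bash
python3 - <<'E'
from h import *
import pickle
f=pickle.load(open("w1.pkl","rb"))
hsv=cv2.cvtColor(f["image"],cv2.COLOR_BGR2HSV)
m=np.zeros((384,512),np.uint8);m[10:185,215:305]=(hsv[10:185,215:305,1]<75)*255
m=cv2.morphologyEx(m,cv2.MORPH_CLOSE,np.ones((9,9),np.uint8));c=max(cv2.findContours(m,0,1)[0],key=cv2.contourArea)
q=cv2.boxPoints(cv2.minAreaRect(c));print(q)
w=np.array([ray(f,*x,.026)[:2] for x in q]);e=max(w[1]-w[0],w[2]-w[1],key=np.linalg.norm)
print(w.mean(0),np.degrees(np.arctan2(e[1],e[0]))%180,np.linalg.norm(w[1]-w[0]),np.linalg.norm(w[2]-w[1]))
s=read_state();p=np.r_[w.mean(0),.004];print(totool(p-s["position"]), s["position"])
R=Ro.from_quat(s["eef_rot"]).as_matrix();print(np.degrees(np.arctan2(R[1,0],R[0,0])))
E
```

```text
[[234.  29.]
 [281.  29.]
 [281. 170.]
 [234. 170.]]
[0.46476063 0.34342066] 68.02849058621571 0.04664103842373469 0.142806409039547
[ 7.82100537e+01 -3.24182257e-04  1.94100521e+02] [0.43450676 0.27182666 0.19829572]
66.81626659337849
```

Emit:
send_rows([
  [[0,0,0],[40,0,40],94],
  [[0,0,0],[78,0,80],94],
  [[0,0,0],[78,0,120],94],
  [[0,0,0],[78,0,150],94],
  [[0,0,0],[78,0,170],94],
])

```text
time_s: 2.65
position: [0.467, 0.3421, 0.0297]
eef_rot: [0.835, 0.55, -0.0, 0.0]
contact_force: [0.0, -0.4, 0.9]
opening: 1.002
gripper_force: 0.0
```

Emit:
send_rows([
  [[0,0,0],[0,0,0],94],
])

```text
time_s: 2.78
position: [0.4666, 0.3422, 0.03]
eef_rot: [0.835, 0.55, -0.001, 0.0]
contact_force: [0.2, 0.6, -0.4]
opening: 0.998
gripper_force: 0.0
```

```bash
python3 - <<'E'
from h import *
s=read_state();print(s["position"],totool(np.array([.4648,.3434,.004])-s["position"]))
E
```

```text
[0.46664046 0.34215637 0.02999519] [ 0.45297338 -2.15817893 25.99655966]
```

Emit:
send_rows([
  [[0,0,0],[0,-2,14],94],
  [[0,0,0],[0,-2,26],94],
  [[0,0,0],[0,-2,26],70],
  [[0,0,0],[0,-2,26],46],
  [[0,0,0],[0,-2,26],40],
], squeeze=35)

```text
time_s: 3.4
position: [0.4649, 0.3445, 0.0049]
eef_rot: [0.835, 0.55, 0.0, 0.0]
contact_force: [-0.1, -0.2, -0.3]
opening: 0.716
gripper_force: 0.0
```

Emit:
send_rows([
  [[0,0,0],[0,0,0],36],
  [[0,0,0],[0,0,0],36],
  [[0,0,0],[0,0,0],36],
])

```text
time_s: 3.78
position: [0.4648, 0.3444, 0.0046]
eef_rot: [0.835, 0.55, 0.0, -0.0]
contact_force: [0.1, -1.2, 1.5]
opening: 0.51
gripper_force: 35.0
```

Emit:
send_rows([
  [[0,0,0],[0,0,-20],36],
  [[0,0,0],[0,0,-60],36],
  [[0,0,0],[0,0,-110],36],
  [[0,0,0],[0,0,-165],36],
  [[0,0,0],[0,0,-215],36],
], squeeze=45)

```text
time_s: 4.4
position: [0.4643, 0.3441, 0.2225]
eef_rot: [0.835, 0.55, 0.0, -0.0]
contact_force: [0.3, -0.1, -4.4]
opening: 0.507
gripper_force: 45.0
```

```bash
python3 - <<'E'
from h import *
s=read_state();print(s["position"],s["gripper_force"],s["opening"],s["contact_force"],totool(np.array([.5365,-.2455,.22])-s["position"]),totool(np.array([.42,0,.22])-s["position"]))
E
```

```text
[0.46425073 0.3440687  0.22246649] 44.99753952026367 0.5067059506172462 [ 0.32382679 -0.13122453 -4.35600476] [-513.10509496  299.22470161    2.24381296] [-333.57520412   95.23569097    2.28660483]
```

Emit:
send_rows([
  [[0,0,-0.05],[-35,20,0],36],
  [[0,0,-0.12],[-85,49,0],36],
  [[0,0,-0.2],[-135,78,0],36],
  [[0,0,-0.3],[-185,107,0],36],
  [[0,0,-0.4],[-235,136,0],36],
])

```text
time_s: 5.03
position: [0.4964, 0.0729, 0.2205]
eef_rot: [0.708, 0.706, 0.0, 0.0]
contact_force: [1.3, 0.2, -5.2]
opening: 0.51
gripper_force: 45.0
```

```bash
python3 - <<'E'
from h import *
s=read_state();print(s["position"],totool(np.array([.5365,-.2455,.22])-s["position"]))
R=Ro.from_quat(s["eef_rot"]).as_matrix();print(np.degrees(np.arctan2(R[1,0],R[0,0])))
E
```

```text
[0.49638134 0.07288834 0.22046681] [-318.28555024   40.92606363    0.47619107]
89.85463259464494
```

Emit:
send_rows([
  [[0,0,-0.02],[-60,8,0],36],
  [[0,0,-0.05],[-120,16,0],36],
  [[0,0,-0.05],[-180,24,0],36],
  [[0,0,-0.05],[-240,32,0],36],
  [[0,0,-0.05],[-290,38,0],36],
])

```text
time_s: 5.65
position: [0.5326, -0.2176, 0.2203]
eef_rot: [0.692, 0.722, 0.0, 0.0]
contact_force: [0.8, 0.5, -4.4]
opening: 0.505
gripper_force: 45.0
```

Emit:
send_rows([
  [[0,0,0],[-15,2,0],36],
  [[0,0,0],[-25,3,0],36],
  [[0,0,0],[-25,3,0],36],
])

```text
time_s: 6.02
position: [0.5372, -0.2398, 0.2197]
eef_rot: [0.691, 0.723, 0.0, -0.0]
contact_force: [-0.4, -0.4, -5.0]
opening: 0.506
gripper_force: 45.0
```

```bash
python3 - <<'E'
from h import *
s=read_state();print(s["position"],s["contact_force"],totool(np.array([.5365,-.2455,.109])-s["position"]))
R=Ro.from_quat(s["eef_rot"]).as_matrix();print(np.degrees(np.arctan2(R[1,0],R[0,0])),R[2])
f=grab_frame("top");cv2.imwrite("pics/t2.png",cv2.resize(f["image"][130:260,210:370],(800,600)[:1]+(600,),interpolation=cv2.INTER_CUBIC)[:, :])
E
```

```text
[ 0.53720111 -0.23982353  0.21967893] [-0.41782443 -0.41512494 -4.99274026] [ -5.65791646  -0.95053112 110.67801946]
92.5443780060049 [ 1.64185205e-04 -1.69863529e-05 -9.99999986e-01]
```

View pics/t2.png

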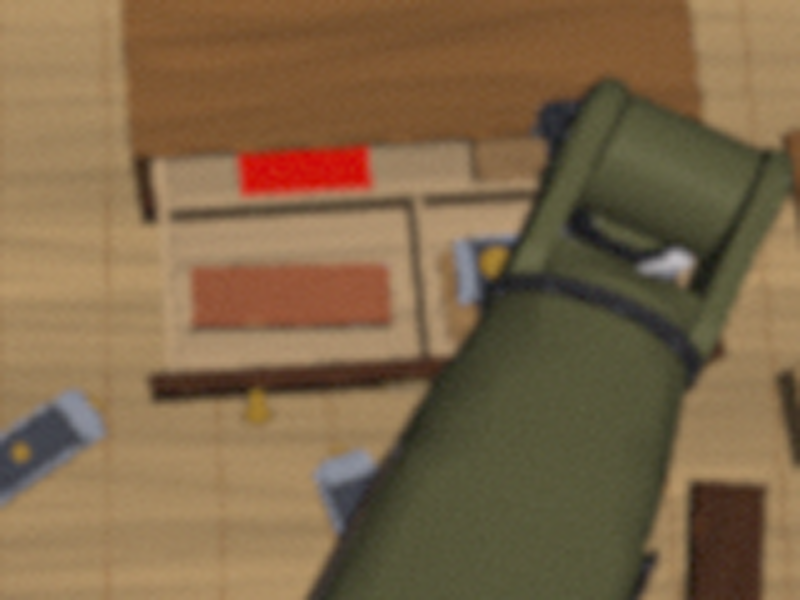

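The plane's toe, with its knob at (495,262), hangs over the pad in the right compartment, and the drawer and stone are undisturbed. Lowering now.

Emit:
send_rows([
  [[0,0,0],[-5,-1,25],36],
  [[0,0,0],[-6,-1,55],36],
  [[0,0,0],[-6,-1,80],36],
  [[0,0,0],[-6,-1,95],36],
  [[0,0,0],[-6,-1,102],36],
])

```text
time_s: 6.7
position: [0.5366, -0.2458, 0.1172]
eef_rot: [0.691, 0.723, -0.0, -0.0]
contact_force: [-0.4, 0.0, -4.2]
opening: 0.504
gripper_force: 45.0
```

Emit:
send_rows([
  [[0,0,0],[0,0,2],36],
  [[0,0,0],[0,0,4],36],
  [[0,0,0],[0,0,6],36],
  [[0,0,0],[0,0,6],36],
])

```text
time_s: 7.2
position: [0.5365, -0.2464, 0.1115]
eef_rot: [0.691, 0.722, 0.0, 0.0]
contact_force: [-0.6, 0.3, -5.5]
opening: 0.511
gripper_force: 45.0
```

Emit:
send_rows([
  [[0,0,0],[0,0,1],36],
  [[0,0,0],[0,0,1.5],36],
  [[0,0,0],[0,0,1.5],36],
])

```text
time_s: 7.58
position: [0.5364, -0.2464, 0.1099]
eef_rot: [0.691, 0.722, -0.0, -0.0]
contact_force: [-0.2, 1.2, -6.0]
opening: 0.509
gripper_force: 45.0
```

Emit:
send_rows([
  [[0,0,0],[0,0,0.5],36],
  [[0,0,0],[0,0,1],36],
  [[0,0,0],[0,0,1],36],
])

```text
time_s: 7.95
position: [0.5368, -0.2464, 0.1095]
eef_rot: [0.691, 0.722, 0.0, 0.0]
contact_force: [-0.3, 2.0, 2.6]
opening: 0.504
gripper_force: 45.0
```

Emit:
send_rows([
  [[0,0,0],[0,0,0],52],
  [[0,0,0],[0,0,0],60],
  [[0,0,0],[0,0,0],64],
  [[0,0,0],[0,0,0],64],
  [[0,0,0],[0,0,0],64],
])

```text
time_s: 8.57
position: [0.5365, -0.2464, 0.1089]
eef_rot: [0.691, 0.722, -0.0, -0.0]
contact_force: [-0.1, -0.2, -0.7]
opening: 0.679
gripper_force: 0.0
```

Emit:
send_rows([
  [[0,0,0],[0,0,-15],64],
  [[0,0,0],[0,0,-40],64],
  [[0,0,0],[0,0,-70],64],
  [[0,0,0],[0,0,-100],64],
  [[0,0,0],[0,0,-130],64],
])

```text
time_s: 9.2
position: [0.5364, -0.2463, 0.2412]
eef_rot: [0.691, 0.722, 0.0, 0.001]
contact_force: [0.5, 0.4, -0.3]
opening: 0.682
gripper_force: 0.0
```

Emit:
send_rows([
  [[0,0,0.18],[10,-20,0],40],
  [[0,0,0.36],[30,-55,0],20],
  [[0,0,0.54],[55,-90,0],0],
  [[0,0,0.72],[80,-120,0],0],
  [[0,0,0.9],[96,-140,0],0],
])

```text
time_s: 9.82
position: [0.3913, -0.1558, 0.2401]
eef_rot: [0.938, 0.347, 0.001, 0.001]
contact_force: [-0.3, 0.3, -0.2]
opening: 0.185
gripper_force: 0.0
```

Emit:
send_rows([
  [[0,0,0.18],[0,0,0],0],
  [[0,0,0.36],[0,0,0],0],
  [[0,0,0.54],[0,0,0],0],
  [[0,0,0.67],[0,0,0],0],
  [[0,0,0.67],[0,0,0],0],
])

```text
time_s: 10.45
position: [0.3924, -0.1567, 0.2398]
eef_rot: [1.0, 0.023, 0.001, 0.0]
contact_force: [0.4, 0.7, 0.4]
opening: 0.002
gripper_force: 0.0
```

```bash
python3 - <<'E'
from h import *
s=read_state();print(s["position"],s["contact_force"],s["opening"],s["joint_positions"].round(2))
R=Ro.from_quat(s["eef_rot"]).as_matrix();print(np.degrees(np.arctan2(R[1,0],R[0,0])))
f=wrist();cv2.imwrite("pics/w3.png",f["image"])
for z in(.105,.167):print(z,proj(f,[.5365,-.2455,z]),proj(f,[.4685,-.156,z]))
import pickle;pickle.dump(f,open("w3.pkl","wb"))
E
```

```text
[ 0.39243457 -0.15668357  0.23982825] [0.40608245 0.67804941 0.37052351] 0.002159569114264821 [-0.47 -0.02  1.8  -0.    1.36  1.06]
2.6147766998819018
0.105 [np.float64(363.82448793466244), np.float64(31.142499741088642)] [np.float64(259.5715787959018), np.float64(105.71102211867317)]
0.167 [np.float64(391.7649870339201), np.float64(13.262640966835164)] [np.float64(260.1351041040187), np.float64(107.25862456840122)]
```

View pics/w3.png

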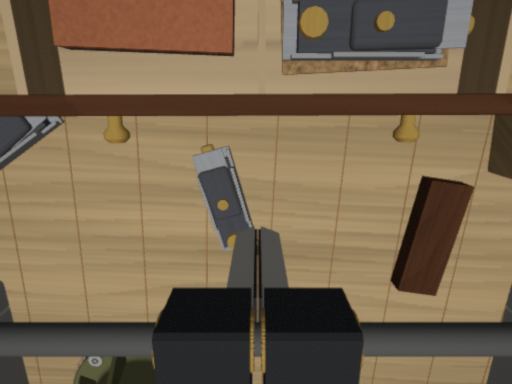

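The plane sits squarely on the pad: cork front edge at v≈70 from u 283 to 448, plane front edge at v≈58. The stone is untouched, and the drawer's outer top edge runs level at v≈116.

```bash
python3 - <<'E'
from h import *
import pickle
f=pickle.load(open("w3.pkl","rb"))
print(ray(f,256,116,.167),ray(f,60,116,.167),ray(f,470,115,.167))
a=ray(f,283,70,.105);b=ray(f,448,66,.105);print("pad front",a,b,"mid y",(a+b)[1]/2)
print("plane front corners",ray(f,283,58,.125),ray(f,468,48,.13))
print("knobs",ray(f,116,136,.126),ray(f,406,134,.126))
E
```

```text
[ 0.46190415 -0.15314668  0.167     ] [ 0.45515954 -0.00334732  0.167     ] [ 0.47000445 -0.31651673  0.167     ]
pad front [ 0.5010062  -0.17596315  0.105     ] [ 0.51119877 -0.32628516  0.105     ] mid y -0.25112415303079877
plane front corners [ 0.50884013 -0.1738986   0.125     ] [ 0.52282214 -0.32621929  0.13      ]
knobs [ 0.43664563 -0.02740668  0.126     ] [ 0.45021428 -0.28901177  0.126     ]
```

Emit:
send_rows([
  [[0,0,0],[0,0,40],0],
  [[0,0,0],[0,0,80],0],
  [[0,0,0],[0,0,108],0],
  [[0,0,0],[20,0,108],0],
  [[0,0,0],[45,0,108],0],
])

```text
time_s: 11.12
position: [0.4379, -0.1547, 0.1312]
eef_rot: [1.0, 0.024, 0.0, 0.0]
contact_force: [0.2, -0.7, -0.1]
opening: 0.006
gripper_force: 0.0
```

Emit:
send_rows([
  [[0,0,0],[5,0,0],0],
  [[0,0,0],[9,0,0],0],
  [[0,0,0],[13,0,0],0],
  [[0,0,0],[17,0,0],0],
  [[0,0,0],[21,0,0],0],
])

```text
time_s: 11.75
position: [0.4584, -0.1537, 0.131]
eef_rot: [1.0, 0.022, -0.0, -0.0]
contact_force: [-0.9, -0.3, 0.5]
opening: 0.007
gripper_force: 0.5
```

Emit:
send_rows([
  [[0,0,0],[6,0,0],0],
  [[0,0,0],[13,0,0],0],
  [[0,0,0],[21,0,0],0],
  [[0,0,0],[30,0,0],0],
  [[0,0,0],[39,0,0],0],
])

```text
time_s: 12.38
position: [0.4979, -0.1519, 0.1309]
eef_rot: [1.0, 0.022, -0.0, -0.0]
contact_force: [-0.6, 0.6, 0.8]
opening: 0.005
gripper_force: 0.5
```

Emit:
send_rows([
  [[0,0,0],[9,0,0],0],
  [[0,0,0],[18,0,0],0],
  [[0,0,0],[27,0,0],0],
  [[0,0,0],[36,0,0],0],
  [[0,0,0],[45,0,0],0],
])

```text
time_s: 13.0
position: [0.5428, -0.1499, 0.1309]
eef_rot: [1.0, 0.022, -0.0, -0.0]
contact_force: [-1.7, -0.0, -0.2]
opening: 0.008
gripper_force: 0.5
```

```bash
python3 - <<'E'
from h import *
s=read_state();print(s["position"],s["contact_force"],s["time_s"])
f=wrist();cv2.imwrite("pics/w4.png",f["image"])
import pickle;pickle.dump(f,open("w4.pkl","wb"))
E
```

```text
[ 0.54280299 -0.1498781   0.13090442] [-1.67748754 -0.04876221 -0.19080806] 13.0
```

View pics/w4.png

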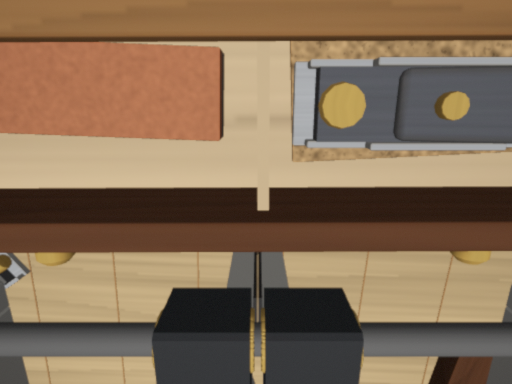

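The fingers bear on the middle of the drawer front, whose outer top edge is at v≈250. The plane and stone ride along in place, and the chest's top-board edge is at v≈38. Next I compute how far is left.

```bash
python3 - <<'E'
from h import *
import pickle
f=pickle.load(open("w4.pkl","rb"))
print(ray(f,150,250,.167),ray(f,150,38,.18),ray(f,150,38,.166))
E
```

```text
[ 0.55112826 -0.09722932  0.167     ] [ 0.64471914 -0.10599023  0.18      ] [ 0.64684616 -0.10163277  0.166     ]
```

Emit:
send_rows([
  [[0,0,0],[9,0,0],0],
  [[0,0,0],[18,0,0],0],
  [[0,0,0],[27,0,0],0],
  [[0,0,0],[36,0,0],0],
  [[0,0,0],[44,0,0],0],
])

```text
time_s: 13.68
position: [0.5868, -0.1479, 0.1309]
eef_rot: [1.0, 0.022, 0.0, -0.0]
contact_force: [-1.7, 0.0, 0.4]
opening: 0.004
gripper_force: 0.6
```

Emit:
send_rows([
  [[0,0,0],[5,0,0],0],
  [[0,0,0],[9,0,0],0],
  [[0,0,0],[12,0,0],0],
  [[0,0,0],[15,0,0],0],
  [[0,0,0],[17,0,0],0],
])

```text
time_s: 14.3
position: [0.6033, -0.1472, 0.131]
eef_rot: [1.0, 0.022, 0.0, 0.0]
contact_force: [-0.8, 0.2, -0.8]
opening: 0.004
gripper_force: 0.1
```

Emit:
send_rows([
  [[0,0,0],[1.5,0,0],0],
  [[0,0,0],[3,0,0],0],
])

```text
time_s: 14.55
position: [0.6062, -0.147, 0.131]
eef_rot: [1.0, 0.022, 0.0, 0.0]
contact_force: [-0.1, -0.2, -0.9]
opening: 0.003
gripper_force: 0.3
```

Emit:
send_rows([
  [[0,0,0],[1,0,0],0],
  [[0,0,0],[2,0,0],0],
  [[0,0,0],[3,0,0],0],
])

```text
time_s: 14.92
position: [0.609, -0.1469, 0.1309]
eef_rot: [1.0, 0.022, -0.0, -0.0]
contact_force: [-4.6, 0.6, 2.0]
opening: 0.006
gripper_force: 2.3
```

Emit:
send_rows([
  [[0,0,0],[1,0,0],0],
  [[0,0,0],[2,0,0],0],
])

```text
time_s: 15.18
position: [0.6106, -0.1468, 0.131]
eef_rot: [1.0, 0.022, -0.001, -0.0]
contact_force: [-7.2, 0.1, 2.8]
opening: 0.006
gripper_force: 3.4
```

Emit:
send_rows([
  [[0,0,0],[1,0,0],0],
  [[0,0,0],[2,0,0],0],
])

```text
time_s: 15.42
position: [0.613, -0.1467, 0.131]
eef_rot: [1.0, 0.022, -0.0, -0.0]
contact_force: [-3.5, 0.6, 1.2]
opening: 0.001
gripper_force: 1.5
```

Emit:
send_rows([
  [[0,0,0],[1,0,0],0],
  [[0,0,0],[2,0,0],0],
])

```text
time_s: 15.68
position: [0.6155, -0.1467, 0.131]
eef_rot: [1.0, 0.022, 0.0, 0.0]
contact_force: [0.3, -0.8, 1.0]
opening: 0.005
gripper_force: 0.0
```

Emit:
send_rows([
  [[0,0,0],[1,0,0],0],
  [[0,0,0],[2,0,0],0],
])

```text
time_s: 15.92
position: [0.6173, -0.1466, 0.1309]
eef_rot: [1.0, 0.022, 0.0, 0.0]
contact_force: [-0.3, 0.6, -0.6]
opening: 0.007
gripper_force: 0.0
```

Emit:
send_rows([
  [[0,0,0],[0.5,0,0],0],
  [[0,0,0],[1,0,0],0],
  [[0,0,0],[1,0,0],0],
])

```text
time_s: 16.3
position: [0.618, -0.1465, 0.1309]
eef_rot: [1.0, 0.022, -0.0, -0.0]
contact_force: [-1.6, -0.3, 1.1]
opening: 0.005
gripper_force: 1.0
```

Emit:
send_rows([
  [[0,0,0],[0.5,0,0],0],
  [[0,0,0],[1,0,0],0],
  [[0,0,0],[1,0,0],0],
])

```text
time_s: 16.68
position: [0.6186, -0.1465, 0.131]
eef_rot: [1.0, 0.022, -0.001, -0.0]
contact_force: [-7.3, -0.1, 2.7]
opening: 0.005
gripper_force: 3.7
```

Emit:
send_rows([
  [[0,0,0],[-5,0,0],0],
  [[0,0,0],[-30,0,0],0],
  [[0,0,0],[-80,0,0],0],
  [[0,0,0],[-120,0,-40],0],
  [[0,0,0],[-150,0,-80],0],
])

```text
time_s: 17.3
position: [0.4677, -0.1531, 0.2119]
eef_rot: [1.0, 0.022, 0.0, -0.0]
contact_force: [0.4, -0.6, 0.1]
opening: 0.006
gripper_force: 0.0
```

Emit:
send_rows([
  [[0,0,0],[0,0,0],0],
  [[0,0,0],[0,0,0],0],
])

```text
time_s: 17.55
position: [0.4694, -0.1532, 0.2105]
eef_rot: [1.0, 0.022, 0.0, -0.0]
contact_force: [-0.2, 0.7, -0.2]
opening: 0.005
gripper_force: 0.0
```

```bash
python3 - <<'E'
from h import *
s=read_state();print(s["position"],s["contact_force"],s["time_s"])
f=wrist();cv2.imwrite("pics/w5.png",f["image"])
g=grab_frame("scene");cv2.imwrite("pics/s5.png",g["image"])
import pickle;pickle.dump(f,open("w5.pkl","wb"))
E
```

```text
[ 0.46937384 -0.1531559   0.21046722] [-0.21258044  0.65686677 -0.15730266] 17.55
```

View pics/w5.png

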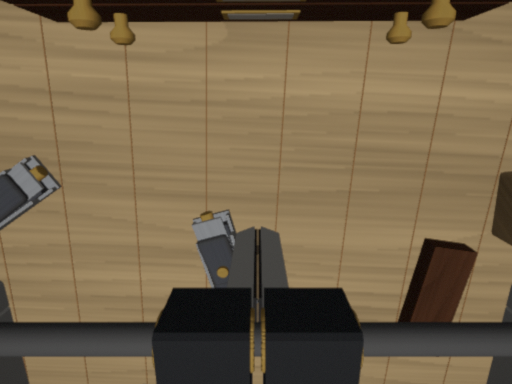

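The wrist view shows the upper drawer front back in line with the lower one, knobs at v≈10–35. On the last push the bumper met the fingers with about 7 N, right after the catch had snapped. The robot is clear, so I hand in.

```bash
python3 -c "
from h import *
print(sign_off())"
```

```text
the job is handed in; nothing more can be done
None
```

The block plane is back on its cork pad, the drawer is shut behind its catch, the stone stayed in the drawer, and the job was handed in at about 17.6 s; no verdict was returned.

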